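Refit the slicer's feed spindle

ROBOT

A 7-joint arm with a two-finger parallel gripper is mounted at the origin on the work surface. World frame = base frame: x ahead of the robot, y to its left, z up, the work surface at z = 0. Lengths are in m, angles in rad, forces in N, time in s.
With the tool pointing down it reaches from about 0.4 to 0.85 m from the base axis. Payload 10.4 kg.
Tool frame: the origin (TCP) lies at the very end of the fingers, on their centre line; the grasp point (between the pads) lies 19 mm behind it; z points along the fingers, y is the direction in which the jaws open and shut (so a half turn about z gives the same grasp; the last joint's range is limited). The gripper opens to 85 mm and grips with 20 to 120 N. Pads are 22 mm wide; open, the fingers measure 114 mm over their backs; the gripper's body (76 mm by 85 mm) begins 54 mm behind the grasp point. The pads swing forward as they close: fully open they stand 13 mm farther back than shut.
Start: joints at [1.199, 0.332, -0.065, 1.46, 0.022, 1.35, -0.088], TCP at [0.214, -0.587, 0.231] pointing down, gripper open.
Joint ranges: [-2.6, 2.6], [-0.5, 2.12], [-1.47, 1.34], [0.16, 2.42], [-1.27, 4.41], [0.06, 2.06], [-2.6, 2.6]. Speed limits (rad/s): [2.22, 2.22, 2.79, 2.79, 3.14, 3.14, 3.14].

INTERFACE

Orientations are given as a unit quaternion [x, y, z, w].
In Python, from workcell import get_obs, camera, camera_info, hand_in gives the robot as it stands.
- The arm moves only by the tool move_arm, never from a script. Its argument "moves" is a list of rows, each a list of 3 entries, a list of its own where there are three numbers: the shift along the tool's x, y, z in units of 25 mm (1.0 is 25 mm), then the turn, a rotation vector about the tool's x, y, z in degrees, then the opening, from 0 (shut) to 1 (fully open). A call has 1 to 5 rows; each row shifts and turns the commanded pose from where the row before left it, along the tool's axes as they then stand; what a row does not reach is not made up. A row lasts 1/8 s, in which the tool goes at most 62.5 mm and 10.7 degrees, less where a joint would pass 70% of its speed; a pose out of reach is approached as far as the arm can. A call is refused whole if a number of a shift passes 1 or a number of a turn 10.7, either way. A call with a gripper value outside its range is refused whole. The fingers move at their own pace and stop on an object; "squeeze" is the grip in N (left out, the last holds). Time passes only in rows, so rows that do not move let the fingers close. It gives the time, the measured TCP pose, the force and the opening at its end, in the units of the state.
- get_obs(): the state, without advancing time (a new reading comes with each control period).
- camera(name): name is "scene" or "top" or "wrist"; returns the picture (384x512x3 uint8, red, green, blue); there is no depth.
- camera_info(name): a dict with "fx", "fy", "cx", "cy" (pixels), "origin" and "rotation" of the camera in the world. Camera axes: x right, y down, z forward; pixel columns grow to the right and rows downward; lengths in m; the calibration is good to about 2 mm. The wrist camera is an equidistant fisheye: a pixel r from the principal point sees the ray r / f radians off the axis. A picture is of the moment at which its call begins: read the wrist's pose just before it. camera_info takes no time and is no camera call; for the wrist camera it gives the pose at the moment of the call.
- hand_in(): hands the job in, once; it reports no verdict.
The state is a dict: "clock": time; "joint_pos": joint angles; "joint_velocities": joint speeds; "tau": joint torques, N m; "position": TCP position; "ee_rot": TCP orientation; "ft_force": force on the tool from outside, world axes, zero at the start; "torque": the same for the moment, N m; "grip_width": opening from 0.0 (shut) to 1.0 (fully open).
Only numpy, scipy, OpenCV 4.12 (cv2) and the standard library are available. Lean on these libraries where they do the work, as an engineer would, in place of code of your own. Each camera call takes 0.05 s, during which the arm holds its last target. There are 200 camera calls.

TASK

Take the long steel rod (not the short one) from the white drying rack, lay it in the V-groove of the slicer bed and slide it gently along the groove into the white drive head until it bears on the sprung stop inside. Keep it pressed lightly on the stop for about a second without ramming it, then let go, leaving the rod lying in the groove in contact with the stop and everything else on the bench undisturbed.

Things in the scene. Friction and masses are not known exactly. Their poses are not given: they have to be found in the camera images.
- spindle_mid (a point): the long plain steel rod: 22 mm diameter, 180 mm long, 0.35 to 0.7 kg, both ends flat and alike. Point at the rod's centre, on its axis; x axis along the rod. It starts lying in two notches of the rack, its centre 50 mm above the table; between the notches 88 mm of rod are free, with 40 mm from the rod's axis down to the rack's base.
- short_rod_mid (a point): a shorter rod of the same steel and diameter, 125 mm long, in the other place of the rack, 90 mm beside the long one. Point at its centre, x axis along it. Stays where it is.
- bed: the slicer's fixed bed with its white drive head. Grey base plate 120 x 345 mm, 16 mm thick. Origin on the table under the groove's line; y runs along the groove to the head, x across, z up. A rod in the 90 degree V-groove has its axis 56 mm above the table at x = 0. The groove block is 43 mm wide, its top 52 mm above the table. Friction of the rod in the groove varies, about 2 to 8 N.
- groove (a point): middle of the finger gap, on the axis of a rod lying in the groove (bed frame 0, -45, 56 mm), axes as the bed. The groove runs from y = -160 to -82 mm of the bed and again from y = -8 mm into the head; the gap between is open down to the base plate, for fingers. A long rod laid with its centre here ends 15 mm short of the head.
- mouth (a point): centre of the tunnel's mouth in the drive head, on the axis of a rod lying in the groove (bed frame 0, 60, 56 mm), axes as the bed. The tunnel is 44 mm wide, its roof 80 mm above the table. The head is 100 mm wide, 112 mm high with its cap, from y = 60 to 172 mm of the bed, with a dark stub to 192 mm.
- stop: fixed bracket inside the head, on the rod's axis. It carries a rubber buffer whose face stands 10 to 30 mm inside the mouth: the setting varies, is not seen and must be felt for. The buffer yields 1 mm per 5 N, solid after 6 mm; damped, so go slowly. Press it with 4 to 14 N beyond the friction; over 20 N spoils it. Draw back before lifting; friction then keeps the rod in contact.
- rack: white plastic drying rack, fixed to the table: base plate 150 mm x 170 mm, 10 mm thick, with V-notched posts holding two rods along its x axis, at y = +45 and -45 mm. Origin on the table under its centre.
- dish_near: small white china dish, 84 mm wide, 26 mm high, on the robot's side of the bed and rack; origin under its centre. Stays.
- dish_far: another such dish beyond the rack. Stays.
- sauce_bottle: brown squeeze bottle, 56 mm wide, 150 mm high, beyond the bed; origin under its centre. Stays.
- carton: red carton 60 x 100 x 65 mm beyond the bed; origin under its centre. Stays.
- cup: white china cup 72 mm wide, 80 mm high beyond the rack; origin under its centre. Stays.
- spatula: kitchen spatula lying at the robot's left, well clear of the work; origin under its centre. Stays.
There are look-alikes about, which are no part of the job. What is shaped like the part that bears spindle_mid but orange or yellow is not meant.

How it is judged:
On the way, in this order (a step that is already met when the one before it is completed fails the run):
1. the long rod lies in the V-groove of the bed, clear of the stop (x of spindle_mid in the frame of groove between -0.004 and 0.004 m and z of spindle_mid in the frame of groove between -0.004 and 0.003 m and y of spindle_mid in the frame of groove between -0.06 and 0.05 m and angle between the x axis of spindle_mid and the y axis of groove, either way round below 0.05 rad and contact force between spindle and stop below 0.5 N), for 0.2 s.
2. the long rod, in the groove, is pressed on the stop with more than 3 N for 0.4 s (contact force between spindle and stop above 3 N and angle between the x axis of spindle_mid and the y axis of groove, either way round below 0.05 rad), for 0.4 s.
At the end, for the whole second after the job is handed in: The long rod is released and at rest in the V-groove (axis within 4 mm of the groove's line sideways, 3 mm above or 4 mm below it in height, and 0.05 rad), its end still in contact with the stop (more than 0.2 N) (x of spindle_mid in the frame of groove between -0.004 and 0.004 m and z of spindle_mid in the frame of groove between -0.004 and 0.003 m and angle between the x axis of spindle_mid and the y axis of groove, either way round below 0.05 rad and contact force between spindle and stop above 0.2 N and linear speed of spindle below 0.01 m/s); the robot touches nothing.
It fails at once if the stop is rammed: more than 20 N on it (contact force between spindle and stop above 20 N).
It fails at once if the short rod or a bystander is moved more than 20 mm (distance of any of short_rod_mid, dish_near, dish_far, sauce_bottle, carton, cup, spatula from where it was at the start of the episode above 0.02 m).
It also fails if it takes over 69 s, if anything falls off the work surface, if the arm or the gripper's body presses on something with over 40 N, if the wrist force passes 120 N, or if a joint passes its speed limit or range.

## Working session

There is one attempt and no reset: what is moved stays moved. The work goes in short steps, Python scripts to look and compute and a tool call to move; the robot and the scene stay as the last step left them, time stands still between calls to the robot, and variables do not carry over. Pictures are saved under pics/ and viewed, about 8 in all and at most 12, crops included, and the job is handed in when it is done.

Besides the shell and the picture viewer there is one more tool, called after ">>>" by a JSON object that holds its "name" and its "arguments", one argument or row to a line. move_arm: Moves the arm, as the interface text tells. Its arguments: {"type":"object","properties":{"moves":{"type":"array","items":{"type":"array"}},"squeeze":{"type":"number"}},"required":["moves"]}

```bash
mkdir -p pics
python3 - <<'E'
from workcell import *
import cv2
s=get_obs();print({k:s[k] for k in('clock','position','ee_rot','ft_force','grip_width')})
for n in('scene','top'):
    i=camera_info(n);print(n,i)
    cv2.imwrite(f'pics/{n}0.png',cv2.resize(camera(n)[:,:,::-1],(800,600),interpolation=cv2.INTER_CUBIC))
print(camera_info('wrist'))
E
```

```text
{'clock': 0.0, 'position': array([ 0.21350964, -0.58698985,  0.23054581]), 'ee_rot': array([ 9.84824023e-01,  1.73554458e-01, -1.31210170e-04, -6.90236415e-04]), 'ft_force': array([ 0.10883373, -0.04270088, -0.56442675]), 'grip_width': 0.9999885435989867}
scene {'fx': 423.6907525802439, 'fy': 423.6907525802439, 'cx': 261.98995451796463, 'cy': 185.78014869787626, 'origin': array([ 0.9339284 , -0.62959704,  0.98631521]), 'rotation': array([ 0.9034001 ,  0.26107919, -0.09499004, -0.32662335])}
top {'fx': 387.4085731226656, 'fy': 387.4085731226656, 'cx': 250.3200813349747, 'cy': 185.1874117165933, 'origin': array([ 0.26608096, -0.01406825,  1.21899503]), 'rotation': array([ 0.71268746, -0.69437185,  0.07219708, -0.06864325])}
{'fx': 297.3186396354542, 'fy': 297.3186396354542, 'cx': 260.62413924794436, 'cy': 191.9649442733496, 'origin': array([ 0.28113832, -0.56262305,  0.37373742]), 'rotation': array([ 0.81105074, -0.56778792, -0.08124683,  0.11494579])}
```

View pics/top0.png

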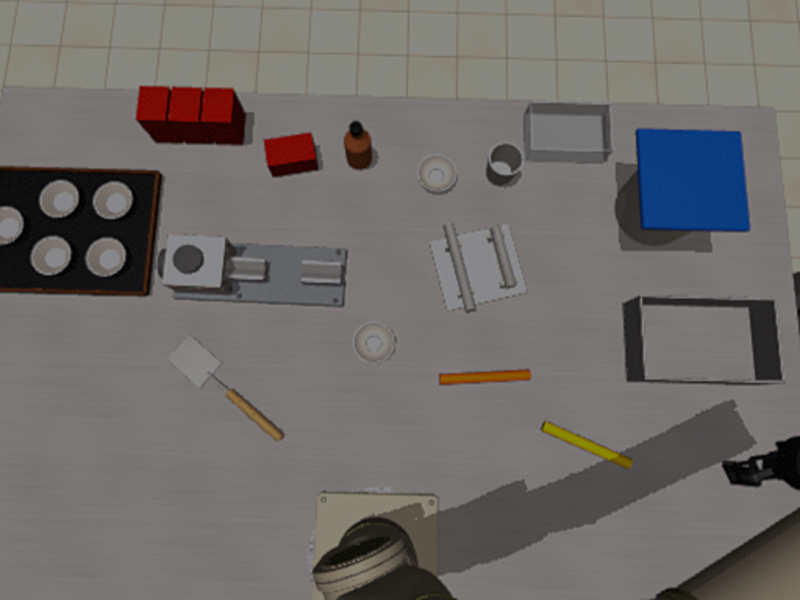

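View pics/scene0.png

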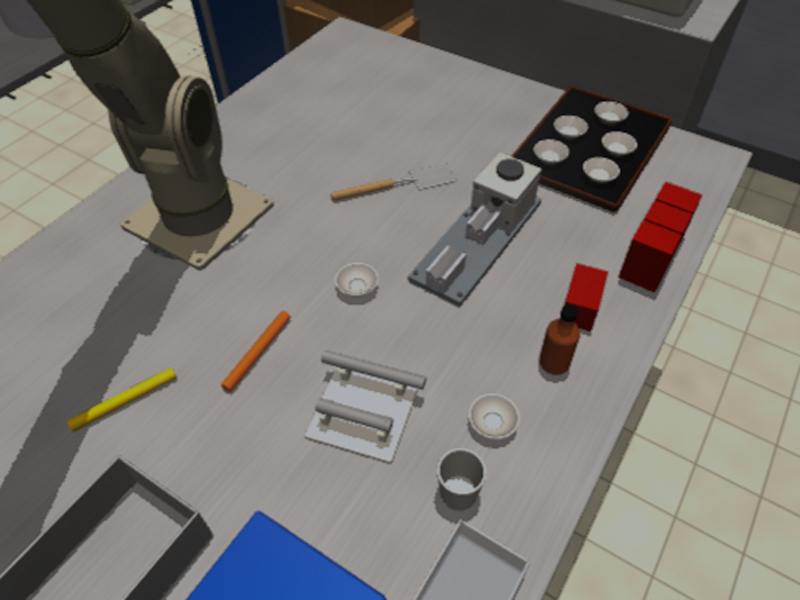

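The top view (at 800x600) shows these rod-shaped things:
- A grey long rod in the rack, (450,224)-(470,309).
- A grey short rod, (497,228)-(510,285).
- Orange and yellow rods, at (485,377) and (587,445).

The first one fits: it is steel, in the rack and the longer of the two. The bed has its head at (197,260) and its groove blocks at (247,268) and (322,271). I'll confirm this in a crop.

```bash
cat > h.py <<'E'
import numpy as np,cv2
from scipy.spatial.transform import Rotation as R
from workcell import *
def ray(n,uv,i=None):
    i=i or camera_info(n);x=(uv[0]-i['cx'])/i['fx'];y=(uv[1]-i['cy'])/i['fy']
    if n=='wrist':
        t=np.hypot(x,y);k=np.sin(t)/max(t,1e-9);d=np.array([x*k,y*k,np.cos(t)])
    else: d=np.array([x,y,1.])
    return i['origin'],R.from_quat(i['rotation']).apply(d)
def onz(n,uv,z,i=None):
    o,d=ray(n,uv,i);return o+d*(z-o[2])/d[2]
def pix(n,p,i=None):
    i=i or camera_info(n);c=R.from_quat(i['rotation']).inv().apply(np.array(p)-i['origin'])
    if n=='wrist':
        r=np.hypot(c[0],c[1]);t=np.arctan2(r,c[2]);q=c[:2]/r*t
    else:q=c[:2]/c[2]
    return q*[i['fx'],i['fy']]+[i['cx'],i['cy']]
E
python3 - <<'E'
from h import *
k=0.64
for nm,uv,z in [('rodA',(450,224),.061),('rodB',(470,309),.061),('shA',(497,228),.061),('shB',(510,285),.061),('plateTR',(347,249),.016),('plateBR',(344,305),.016),('plateBL',(174,298),.016),('blk1',(247,268),.052),('blk2',(322,271),.052),('dish',(374,342),.02)]:
    print(nm,onz('top',np.array(uv)*k,z).round(4))
im=camera('top')[130:210,92:345,::-1]
cv2.imwrite('pics/crop1.png',cv2.resize(im,None,fx=3.16,fy=3.16,interpolation=cv2.INTER_CUBIC))
E
```

```text
rodA [ 0.6365 -0.1311  0.061 ]
rodB [ 0.4655 -0.171   0.061 ]
shA [ 0.6308 -0.225   0.061 ]
shB [ 0.5152 -0.2493  0.061 ]
plateTR [0.5915 0.0757 0.016 ]
plateBR [0.4747 0.0771 0.016 ]
plateBL [0.4799 0.4201 0.016 ]
blk1 [0.5375 0.269  0.052 ]
blk2 [0.5355 0.1206 0.052 ]
dish [0.4011 0.0143 0.02  ]
```

View pics/crop1.png

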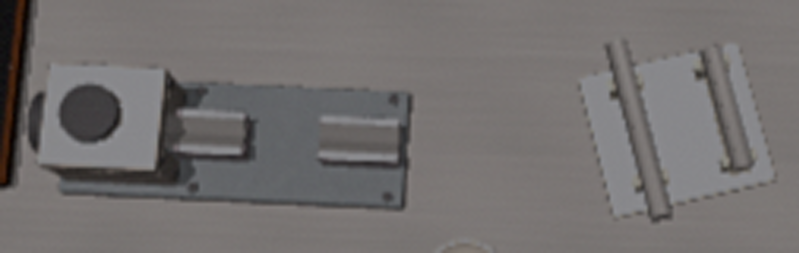

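The crop confirms it: the long rod is the left one in the rack, (617,42)-(660,217), measured at 176 mm. I'll go above its near half, because gripping 26 mm behind the centre leaves the fingers room in the gap.

>>> {"name": "move_arm", "arguments": {
  "moves": [
    [[0, 0, 0], [0, 0, 6.87], 1],
    [[1, -0.87, 0], [0, 0, 0], 1],
    [[1, -0.87, 0], [0, 0, 0], 1],
    [[1, -0.87, 0], [0, 0, 0], 1],
    [[1, -0.87, 0], [0, 0, 0], 1]
  ],
  "squeeze": 100
}}

```text
clock: 0.78
position: [0.2918, -0.4789, 0.2311]
ee_rot: [0.993, 0.114, -0.0, -0.0]
ft_force: [0.2, -0.1, -0.4]
grip_width: 0.997
```

>>> {"name": "move_arm", "arguments": {
  "moves": [
    [[1, -0.87, 0], [0, 0, 0], 1],
    [[1, -0.87, 0], [0, 0, 0], 1],
    [[1, -0.87, 0], [0, 0, 0], 1],
    [[1, -0.87, 0], [0, 0, 0], 1],
    [[1, -0.87, 0], [0, 0, 0], 1]
  ]
}}

```text
clock: 1.4
position: [0.3888, -0.3447, 0.2312]
ee_rot: [0.993, 0.114, -0.0, -0.0]
ft_force: [0.4, 0.0, 0.6]
grip_width: 1.001
```

>>> {"name": "move_arm", "arguments": {
  "moves": [
    [[1, -0.87, 0], [0, 0, 0], 1],
    [[1, -0.87, 0], [0, 0, 0], 1],
    [[1, -0.87, 0], [0, 0, 0], 1],
    [[1, -0.87, 0], [0, 0, 0], 1],
    [[1, -0.87, 0], [0, 0, 0], 1]
  ]
}}

```text
clock: 2.02
position: [0.4858, -0.2105, 0.2312]
ee_rot: [0.993, 0.114, -0.0, -0.0]
ft_force: [-0.0, -0.6, -1.1]
grip_width: 0.997
```

>>> {"name": "move_arm", "arguments": {
  "moves": [
    [[1, -0.87, 0], [0, 0, 0], 1],
    [[1, -0.87, 0], [0, 0, 0], 1],
    [[0, 0, 0], [0, 0, 0], 1]
  ]
}}

```text
clock: 2.4
position: [0.5253, -0.1548, 0.2311]
ee_rot: [0.993, 0.116, 0.0, -0.001]
ft_force: [0.5, -0.5, 0.8]
grip_width: 1.003
```

Run:
```python
from h import *
i=camera_info('wrist');im=camera('wrist')
for p in [(0.6365,-.1311,.061),(.4655,-.171,.061),(.526,-.157,.061)]: print(pix('wrist',p,i))
cv2.imwrite('pics/w1.png',cv2.resize(im[:,:,::-1],(800,600),interpolation=cv2.INTER_CUBIC))
```

```text
[263.54962265  68.60327608]
[262.59033787 228.08048119]
[263.06292727 174.95236099]
```

View pics/w1.png

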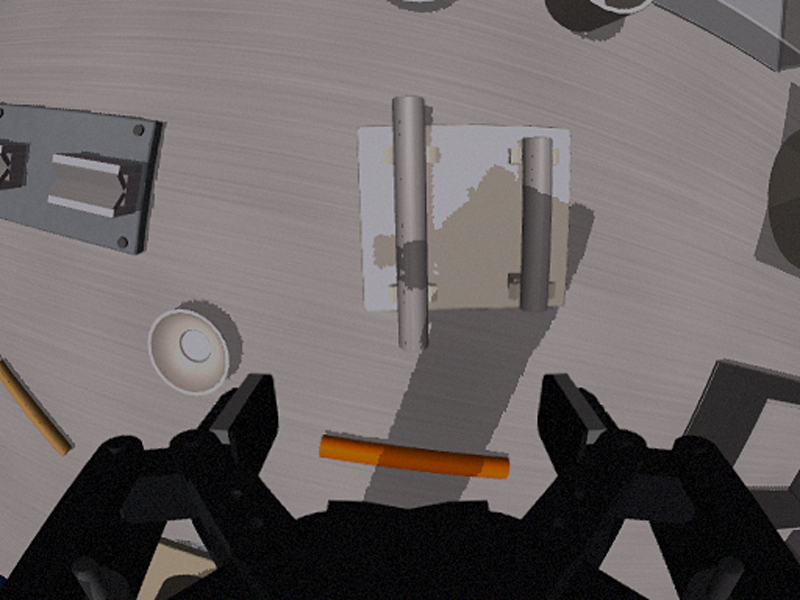

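The wrist view shows the rod from its far end (408,97) to its near end (413,348), between posts at y≈155 and 293. Next I'll compute the grasp point.

Run:
```python
from h import *
i=camera_info('wrist')
a=onz('wrist',(408.5*.64,98*.64),.058,i);b=onz('wrist',(412.5*.64,349*.64),.058,i)
d=(a-b)/np.linalg.norm(a-b);m=(a+b)/2;s=get_obs();T=R.from_quat(s['ee_rot'])
p=[onz('wrist',np.array(q)*.64,.045,i) for q in((411,155),(412,293))]
print(a,b,np.linalg.norm(a-b),m,np.degrees(np.arctan2(d[1],d[0])),'posts mid',(p[0]+p[1])/2,np.linalg.norm(p[0]-p[1]))
g=m-.026*d; g[2]=.031
print(s['position'],T.inv().apply(g-s['position'])/.025, 'yaw',np.degrees(np.arctan2(*T.apply([1,0,0])[1::-1])))
# bed plate edge: right corners seen
print([onz('wrist',np.array(q)*.64,.016,i).round(4) for q in((164,121),(141,254))])
```

```text
[ 0.64174959 -0.12972184  0.058     ] [ 0.46943913 -0.17341528  0.058     ] 0.17776391990901197 [ 0.55559436 -0.15156856  0.058     ] 14.228806674319367 posts mid [ 0.55587719 -0.15222342  0.045     ] 0.09994291020447346
[ 0.52446103 -0.15666946  0.23099323] [0.22207272 0.10851505 7.99959481] yaw 13.241262974875273
[array([0.5974, 0.0682, 0.016 ]), array([0.4804, 0.0736, 0.016 ])]
```

>>> {"name": "move_arm", "arguments": {
  "moves": [
    [[0.22, 0.11, 1], [0, 0, -1], 1],
    [[0, 0, 1], [0, 0, 0], 1],
    [[0, 0, 1], [0, 0, 0], 1],
    [[0, 0, 1], [0, 0, 0], 1],
    [[0, 0, 1], [0, 0, 0], 1]
  ]
}}

```text
clock: 3.08
position: [0.5295, -0.1606, 0.1054]
ee_rot: [0.993, 0.122, -0.0, 0.0]
ft_force: [0.3, -0.1, -0.5]
grip_width: 0.999
```

>>> {"name": "move_arm", "arguments": {
  "moves": [
    [[0, 0, 1], [0, 0, 0], 1],
    [[0, 0, 0.5], [0, 0, 0], 1],
    [[0, 0, 0.5], [0, 0, 0], 1],
    [[0, 0, 0.5], [0, 0, 0], 1],
    [[0, 0, 0.5], [0, 0, 0], 1]
  ]
}}

```text
clock: 3.7
position: [0.5305, -0.1593, 0.0309]
ee_rot: [0.992, 0.123, 0.0, 0.0]
ft_force: [0.3, 0.4, -1.1]
grip_width: 1.0
```

>>> {"name": "move_arm", "arguments": {
  "moves": [
    [[0, 0, 0], [0, 0, 0], 0.6],
    [[0, 0, 0], [0, 0, 0], 0.4],
    [[0, 0, 0], [0, 0, 0], 0.2],
    [[0, 0, 0], [0, 0, 0], 0],
    [[0, 0, 0], [0, 0, 0], 0]
  ]
}}

```text
clock: 4.32
position: [0.53, -0.1566, 0.0321]
ee_rot: [0.992, 0.124, -0.0, -0.001]
ft_force: [-8.0, 8.7, 10.5]
grip_width: 0.222
```

>>> {"name": "move_arm", "arguments": {
  "moves": [
    [[0, 0, 0], [0, 0, 0], 0],
    [[0, 0, 0], [0, 0, 0], 0],
    [[0, 0, 0], [0, 0, 0], 0],
    [[0, 0, 0], [0, 0, 0], 0]
  ]
}}

```text
clock: 4.82
position: [0.5299, -0.1566, 0.0321]
ee_rot: [0.992, 0.124, -0.0, -0.001]
ft_force: [-6.2, 8.9, 10.9]
grip_width: 0.227
```

>>> {"name": "move_arm", "arguments": {
  "moves": [
    [[0, 0, -0.3], [0, 0, 0], 0],
    [[0, 0, -0.7], [0, 0, 0], 0],
    [[0, 0, -1], [0, 0, 0], 0],
    [[0, 0, -1], [0, 0, 0], 0],
    [[0, 0, -1], [0, 0, 0], 0]
  ]
}}

```text
clock: 5.45
position: [0.5302, -0.1595, 0.1331]
ee_rot: [0.992, 0.123, 0.0, 0.0]
ft_force: [1.0, 0.0, -4.3]
grip_width: 0.227
```

>>> {"name": "move_arm", "arguments": {
  "moves": [
    [[0, 0, -1], [0, 0, 0], 0],
    [[0, 0, -0.5], [0, 0, 0], 0],
    [[0, 0, 0], [0, 0, 0], 0]
  ]
}}

```text
clock: 5.82
position: [0.5306, -0.1594, 0.1697]
ee_rot: [0.992, 0.123, 0.001, 0.0]
ft_force: [-0.4, 0.2, -5.2]
grip_width: 0.223
```

Run:
```python
from h import *
s=get_obs();print(s['position'],s['ee_rot'],s['joint_pos'])
T=R.from_quat(s['ee_rot'])
a,b=onz('top',(258,142),.052),0
# bed estimate (top): y dir and centre
y=np.array([.014,1,0]);y/=np.linalg.norm(y);x=np.array([y[1],-y[0],0])
for off in(0,-.005):
  O=np.array([.5357,.2479+off,0]);t=O-y*.066
  v=t-s['position'];print(t,v,T.inv().apply(v)/.025)
```

```text
[ 0.53055447 -0.15938625  0.16968649] [9.92441052e-01 1.22719354e-01 7.08018947e-04 4.65428845e-04] [ 0.58856741  0.25094556 -0.43719141  1.71537379  0.11363633  1.19859244
 -1.20258895]
[0.53477609 0.18190647 0.        ] [ 0.00422162  0.34129272 -0.16968649] [  3.48035427 -13.20682973   6.77746721]
[0.53477609 0.17690647 0.        ] [ 0.00422162  0.33629272 -0.16968649] [  3.43163745 -13.01285383   6.77761722]
```

>>> {"name": "move_arm", "arguments": {
  "moves": [
    [[0.25, -0.93, 0], [0, 0, 0], 0],
    [[0.25, -0.93, 0], [0, 0, 0], 0],
    [[0.25, -0.93, 0], [0, 0, 0], 0],
    [[0.25, -0.93, 0], [0, 0, 0], 0],
    [[0.25, -0.93, 0], [0, 0, 0], 0]
  ]
}}

```text
clock: 6.45
position: [0.5314, -0.038, 0.1676]
ee_rot: [0.992, 0.123, -0.001, -0.0]
ft_force: [0.5, 0.4, -5.0]
grip_width: 0.224
```

>>> {"name": "move_arm", "arguments": {
  "moves": [
    [[0.25, -0.93, 0], [0, 0, 0], 0],
    [[0.25, -0.93, 0], [0, 0, 0], 0],
    [[0.25, -0.93, 0], [0, 0, 0], 0],
    [[0.25, -0.93, 0], [0, 0, 0], 0],
    [[0.25, -0.93, 0], [0, 0, 0], 0]
  ]
}}

```text
clock: 7.08
position: [0.5334, 0.0821, 0.1675]
ee_rot: [0.992, 0.123, -0.001, -0.0]
ft_force: [-0.3, -0.2, -5.7]
grip_width: 0.225
```

>>> {"name": "move_arm", "arguments": {
  "moves": [
    [[0.25, -0.93, 0], [0, 0, 0], 0],
    [[0.25, -0.93, 0], [0, 0, 0], 0],
    [[0.25, -0.93, 0], [0, 0, 0], 0],
    [[0.25, -0.93, 0], [0, 0, 0], 0],
    [[0, 0, 0], [0, 0, -9.4], 0]
  ]
}}

```text
clock: 7.7
position: [0.5345, 0.1802, 0.1676]
ee_rot: [0.978, 0.207, -0.001, -0.001]
ft_force: [0.4, -0.4, -4.5]
grip_width: 0.221
```

>>> {"name": "move_arm", "arguments": {
  "moves": [
    [[0, 0, 0], [0, 0, -9.4], 0],
    [[0, 0, 0], [0, 0, -9.4], 0],
    [[0, 0, 0], [0, 0, -9.4], 0],
    [[0, 0, 0], [0, 0, -9.4], 0],
    [[0, 0, 0], [0, 0, -9.4], 0]
  ]
}}

```text
clock: 8.32
position: [0.5351, 0.1775, 0.1675]
ee_rot: [0.815, 0.579, -0.001, -0.0]
ft_force: [0.8, 0.0, -5.0]
grip_width: 0.225
```

>>> {"name": "move_arm", "arguments": {
  "moves": [
    [[0, 0, 0], [0, 0, -9.4], 0],
    [[0, 0, 0], [0, 0, -9.3], 0],
    [[0, 0, 0], [0, 0, 0], 0]
  ]
}}

```text
clock: 8.7
position: [0.5352, 0.1775, 0.1677]
ee_rot: [0.712, 0.702, -0.001, -0.001]
ft_force: [0.1, -0.8, -4.5]
grip_width: 0.231
```

Run:
```python
from h import *
s=get_obs();print(s['position'],s['ee_rot'],s['joint_pos'])
i=camera_info('wrist');im=camera('wrist')
np.save('w2.npy',im)
cv2.imwrite('pics/w2.png',cv2.resize(im[:,:,::-1],(800,600),interpolation=cv2.INTER_CUBIC))
```

```text
[0.53522302 0.17748026 0.167699  ] [ 7.12347715e-01  7.01826186e-01 -6.87834893e-04 -5.13813784e-04] [ 0.29248445  0.35845885 -0.83777525  1.67321616  0.27893005  1.23680752
 -0.62146704]
```

View pics/w2.png

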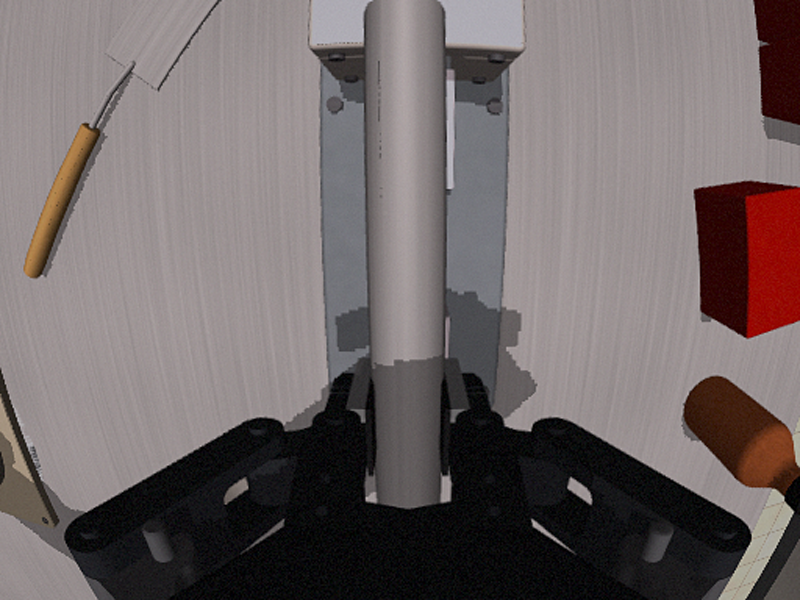

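The wrist view shows:
- Rod held straight, at x≈405.
- Bed plate edges at x≈325 and 507.
- Front block's corner at (455,189).
- Head's front edge at y≈47 (310 to 523).

I'll compute the bed's pose from these.

Run:
```python
from h import *
i=camera_info('wrist');im=cv2.cvtColor(np.load('w2.npy'),cv2.COLOR_RGB2LAB).astype(float)
w=lambda u,v,z:onz('wrist',(u*.64,v*.64),z,i)
g=np.load('w2.npy').astype(float); c=cv2.GaussianBlur(g[:,:,2]-g[:,:,0],(0,0),1)  # blueness
L,Rr=[],[]
for v in range(75,180,5):
    a=np.abs(np.diff(c[v]));l=200+np.argmax(a[200:218]);r=310+np.argmax(a[310:334])
    L.append(onz('wrist',(l+1,v),.016,i));Rr.append(onz('wrist',(r+1,v),.016,i))
L,Rr=np.array(L),np.array(Rr)
for E in(L,Rr):
    p=np.polyfit(E[:,1],E[:,0],1);print('edge x at y=.2: %.4f slope %.4f res %.4f'%(np.polyval(p,.2),p[0],np.std(E[:,0]-np.polyval(p,E[:,1]))))
print('bolts',w(335,104,.018),w(494,105,.018))
print('block corner',w(455,189,.052),'head front edge bottom',w(330,75,.08))
for z in(.09,.1,.106,.112):print(z,w(310,46,z),w(523,48,z))
print('rod',w(405,250,.198-.0),w(405,90,.198), w(405,2,.19))
s=get_obs();print('tool x',R.from_quat(s['ee_rot']).as_matrix()[:,0])
```

```text
edge x at y=.2: 0.4815 slope 0.0202 res 0.0002
edge x at y=.2: 0.6003 slope 0.0191 res 0.0003
bolts [0.49320358 0.29154631 0.018     ] [0.59243555 0.28962378 0.018     ]
block corner [0.56380447 0.23716488 0.052     ] head front edge bottom [0.50032517 0.29766782 0.08      ]
0.09 [0.49235294 0.31112652 0.09      ] [0.59393246 0.30909426 0.09      ]
0.1 [0.49440304 0.30830984 0.1       ] [0.59138704 0.30636953 0.1       ]
0.106 [0.4956331  0.30661984 0.106     ] [0.58985978 0.30473469 0.106     ]
0.112 [0.49686316 0.30492983 0.112     ] [0.58833252 0.30309985 0.112     ]
rod [0.53670171 0.22882992 0.198     ] [0.53739633 0.26814638 0.198     ] [0.53779265 0.29419547 0.19      ]
tool x [ 1.73979883e-02  9.99848634e-01 -1.39303317e-04]
```

Top and wrist views differ by about 5 mm in x. The rod shifted about 2.8 mm during the grasp, which points to a wrist-view bias of 2–3 mm at range, so I'm aiming for x≈0.538. I'll lower to just above the groove and look again.

>>> {"name": "move_arm", "arguments": {
  "moves": [
    [[0.08, 0.12, 0.8], [0, 0, 0], 0],
    [[0, 0, 1], [0, 0, 0], 0],
    [[0, 0, 1], [0, 0, 0], 0],
    [[0, 0, 0.8], [0, 0, 0], 0],
    [[0, 0, 0.7], [0, 0, 0], 0]
  ]
}}

```text
clock: 9.38
position: [0.5385, 0.1798, 0.0597]
ee_rot: [0.712, 0.702, -0.0, -0.0]
ft_force: [0.3, 0.0, -4.2]
grip_width: 0.225
```

>>> {"name": "move_arm", "arguments": {
  "moves": [
    [[0, 0, 0], [0, 0, 0], 0]
  ]
}}

```text
clock: 9.5
position: [0.5379, 0.1796, 0.0598]
ee_rot: [0.712, 0.702, -0.001, -0.001]
ft_force: [0.9, 0.0, -4.6]
grip_width: 0.224
```

Run:
```python
from h import *
s=get_obs();print(s['position'],s['ee_rot'],s['ft_force'])
im=camera('wrist');np.save('w3.npy',im)
cv2.imwrite('pics/w3.png',cv2.resize(im[:,:,::-1],(800,600),interpolation=cv2.INTER_CUBIC))
```

```text
[0.53789281 0.17958989 0.05979135] [ 7.12018521e-01  7.02159638e-01 -1.03708600e-03 -6.27402803e-04] [ 0.94643772  0.01283122 -4.64326964]
```

View pics/w3.png

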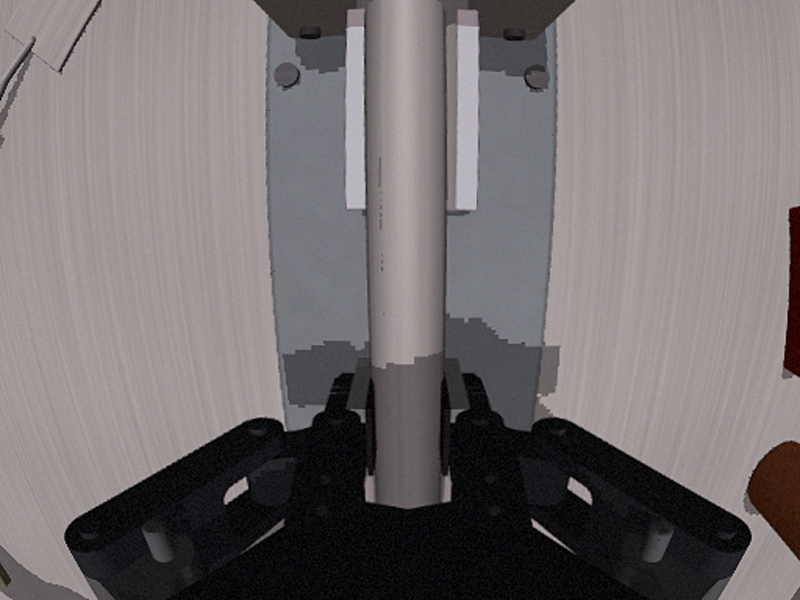

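The rod, centred at x≈406, is above the block, whose edges at 346 and 478 give a centre of 412. So it needs about +1.6 mm in tool y. I'll check y from the block's end at v≈211.

Run:
```python
from h import *
i=camera_info('wrist');w=lambda u,v,z:onz('wrist',(u*.64,v*.64),z,i)
l,r=w(346,208,.052),w(478,210,.052);print(l,r,np.linalg.norm(r-l),(l+r)/2)
l,r=w(348,60,.052),w(477,60,.052);print((l+r)/2)
print('rod',w(406,210,.09),w(405,60,.09),'bolts',w(287,75,.019),w(537,76,.019))
```

```text
[0.52028808 0.23872823 0.052     ] [0.56367525 0.23753284 0.052     ] 0.043403636374303625 [0.54198167 0.23813054 0.052     ]
[0.54279144 0.28792028 0.052     ]
rod [0.54012223 0.24102508 0.09      ] [0.54039346 0.27839712 0.09      ] bolts [0.4930529 0.2917089 0.019    ] [0.59316027 0.29026949 0.019     ]
```

>>> {"name": "move_arm", "arguments": {
  "moves": [
    [[0, 0.065, 0.3], [0, 0, 0], 0],
    [[0, 0, 0.25], [0, 0, 0], 0],
    [[0, 0, 0.15], [0, 0, 0], 0],
    [[0, 0, 0.08], [0, 0, 0], 0],
    [[0, 0, 0], [0, 0, 0], 0]
  ]
}}

```text
clock: 10.18
position: [0.5403, 0.1798, 0.0418]
ee_rot: [0.712, 0.702, -0.0, 0.0]
ft_force: [-0.4, -0.5, -4.8]
grip_width: 0.229
```

>>> {"name": "move_arm", "arguments": {
  "moves": [
    [[0, 0, 0.05], [0, 0, 0], 0],
    [[0, 0, 0], [0, 0, 0], 0]
  ]
}}

```text
clock: 10.42
position: [0.5404, 0.1798, 0.0406]
ee_rot: [0.712, 0.702, 0.0, 0.0]
ft_force: [0.1, 0.4, -4.5]
grip_width: 0.225
```

>>> {"name": "move_arm", "arguments": {
  "moves": [
    [[0, 0, 0.04], [0, 0, 0], 0],
    [[0, 0, 0], [0, 0, 0], 0]
  ]
}}

```text
clock: 10.68
position: [0.5404, 0.1799, 0.04]
ee_rot: [0.712, 0.702, -0.0, 0.0]
ft_force: [-2.6, -1.6, 2.9]
grip_width: 0.223
```

>>> {"name": "move_arm", "arguments": {
  "moves": [
    [[0, 0, 0.03], [0, 0, 0], 0],
    [[0, 0, 0], [0, 0, 0], 0]
  ]
}}

```text
clock: 10.92
position: [0.5404, 0.1799, 0.0399]
ee_rot: [0.712, 0.702, -0.0, 0.0]
ft_force: [-7.9, -3.6, 13.0]
grip_width: 0.231
```

>>> {"name": "move_arm", "arguments": {
  "moves": [
    [[0, 0, 0], [0, 0, 0], 0.3],
    [[0, 0, 0], [0, 0, 0], 0.4],
    [[0, 0, 0], [0, 0, 0], 0.4],
    [[0, 0, 0], [0, 0, 0], 0.4]
  ]
}}

```text
clock: 11.42
position: [0.5405, 0.1799, 0.0388]
ee_rot: [0.712, 0.702, 0.0, 0.0]
ft_force: [0.6, -0.3, -0.1]
grip_width: 0.401
```

Run:
```python
from h import *
s=get_obs();print(s['position'],s['ft_force'],s['grip_width'])
im=camera('wrist');i=camera_info('wrist');np.save('w4.npy',im)
cv2.imwrite('pics/w4.png',cv2.resize(im[:,:,::-1],(800,600),interpolation=cv2.INTER_CUBIC))
```

```text
[0.5404844  0.17985419 0.03881904] [ 0.56779159 -0.30634008 -0.06647763] 0.40090344620264334
```

View pics/w4.png

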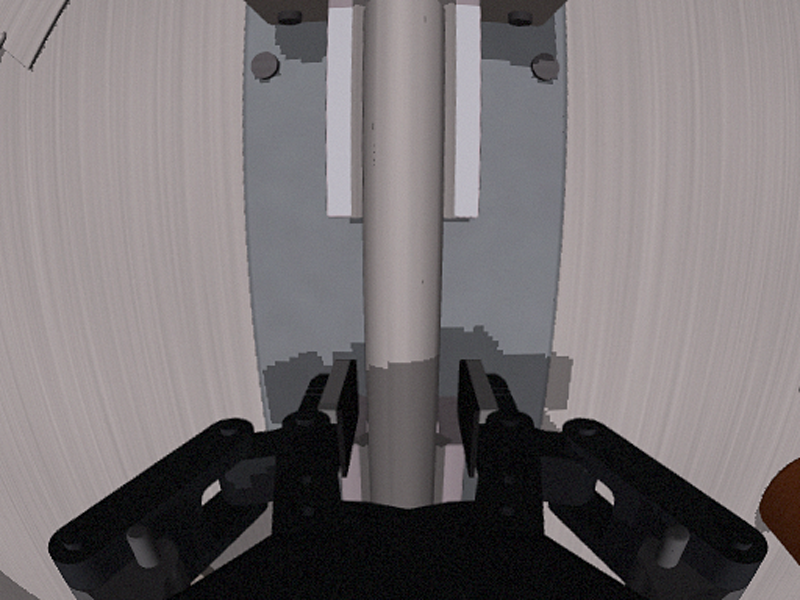

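The rod is seated centrally in the V: rod centre 403 against block centre 403.5. The fingers' middle is at 407, so I'll shift -1 mm, regrip lightly and slide.

>>> {"name": "move_arm", "arguments": {
  "moves": [
    [[0, -0.04, 0], [0, 0, 0], 0.4],
    [[0, 0, 0], [0, 0, 0], 0],
    [[0, 0, 0], [0, 0, 0], 0],
    [[0, 0, 0], [0, 0, 0], 0],
    [[0, 0, 0], [0, 0, 0], 0]
  ],
  "squeeze": 30
}}

```text
clock: 12.1
position: [0.5388, 0.1798, 0.0389]
ee_rot: [0.712, 0.702, -0.001, -0.0]
ft_force: [-4.7, -1.0, 4.8]
grip_width: 0.245
```

>>> {"name": "move_arm", "arguments": {
  "moves": [
    [[0.02, 0, 0], [0, 0, 0], 0],
    [[0.04, 0, 0], [0, 0, 0], 0],
    [[0.04, 0, 0], [0, 0, 0], 0],
    [[0.04, 0, 0], [0, 0, 0], 0],
    [[0.04, 0, 0], [0, 0, 0], 0]
  ]
}}

```text
clock: 12.72
position: [0.5388, 0.1805, 0.0388]
ee_rot: [0.713, 0.701, -0.003, 0.001]
ft_force: [-10.6, -13.5, 15.9]
grip_width: 0.243
```

Sideways and vertical preload (fx -11, fz 16) is adding friction. I'll relieve it.

>>> {"name": "move_arm", "arguments": {
  "moves": [
    [[0, -0.03, -0.04], [0, 0, 0], 0],
    [[0, 0, 0], [0, 0, 0], 0],
    [[0, 0, 0], [0, 0, 0], 0]
  ]
}}

```text
clock: 13.1
position: [0.5387, 0.1844, 0.0395]
ee_rot: [0.712, 0.702, 0.0, -0.0]
ft_force: [0.8, -0.5, -3.9]
grip_width: 0.247
```

>>> {"name": "move_arm", "arguments": {
  "moves": [
    [[0.03, 0, 0.01], [0, 0, 0], 0],
    [[0.04, 0, 0], [0, 0, 0], 0],
    [[0.04, 0, 0], [0, 0, 0], 0],
    [[0.04, 0, 0], [0, 0, 0], 0],
    [[0.04, 0, 0], [0, 0, 0], 0]
  ]
}}

```text
clock: 13.72
position: [0.5387, 0.1892, 0.0396]
ee_rot: [0.712, 0.702, 0.0, 0.0]
ft_force: [1.4, -1.1, -3.9]
grip_width: 0.244
```

>>> {"name": "move_arm", "arguments": {
  "moves": [
    [[0.04, 0, 0.015], [0, 0, 0], 0],
    [[0.04, 0, 0], [0, 0, 0], 0],
    [[0.04, 0, 0], [0, 0, 0], 0],
    [[0.04, 0, 0], [0, 0, 0], 0],
    [[0.04, 0, 0], [0, 0, 0], 0]
  ]
}}

```text
clock: 14.35
position: [0.5389, 0.1941, 0.0392]
ee_rot: [0.712, 0.702, 0.0, 0.0]
ft_force: [1.7, -1.8, -3.7]
grip_width: 0.245
```

>>> {"name": "move_arm", "arguments": {
  "moves": [
    [[0.03, 0, 0], [0, 0, 0], 0],
    [[0.03, 0, 0], [0, 0, 0], 0],
    [[0.02, 0, 0], [0, 0, 0], 0],
    [[0.02, 0, 0], [0, 0, 0], 0],
    [[0.02, 0, 0], [0, 0, 0], 0]
  ]
}}

```text
clock: 14.98
position: [0.5389, 0.1971, 0.0392]
ee_rot: [0.712, 0.702, 0.0, 0.0]
ft_force: [1.2, -0.8, -3.8]
grip_width: 0.242
```

>>> {"name": "move_arm", "arguments": {
  "moves": [
    [[0.02, 0, 0.02], [0, 0, 0], 0],
    [[0.02, 0, 0], [0, 0, 0], 0],
    [[0.02, 0, 0], [0, 0, 0], 0],
    [[0.02, 0, 0], [0, 0, 0], 0],
    [[0.02, 0, 0], [0, 0, 0], 0]
  ]
}}

```text
clock: 15.6
position: [0.5391, 0.1987, 0.0389]
ee_rot: [0.712, 0.702, -0.0, 0.001]
ft_force: [-0.3, -5.7, 2.9]
grip_width: 0.246
```

>>> {"name": "move_arm", "arguments": {
  "moves": [
    [[0, 0, -0.012], [0, 0, 0], 0],
    [[0.02, 0, 0], [0, 0, 0], 0],
    [[0.02, 0, 0], [0, 0, 0], 0],
    [[0.02, 0, 0], [0, 0, 0], 0]
  ]
}}

```text
clock: 16.1
position: [0.5391, 0.2011, 0.039]
ee_rot: [0.712, 0.702, 0.0, 0.0]
ft_force: [2.7, -3.6, -2.8]
grip_width: 0.247
```

>>> {"name": "move_arm", "arguments": {
  "moves": [
    [[0.02, 0, 0], [0, 0, 0], 0],
    [[0.02, 0, 0], [0, 0, 0], 0],
    [[0.02, 0, 0], [0, 0, 0], 0],
    [[0.02, 0, 0], [0, 0, 0], 0]
  ]
}}

```text
clock: 16.6
position: [0.539, 0.203, 0.039]
ee_rot: [0.712, 0.702, 0.0, 0.0]
ft_force: [3.8, -3.9, -1.3]
grip_width: 0.245
```

>>> {"name": "move_arm", "arguments": {
  "moves": [
    [[0.02, 0, 0], [0, 0, 0], 0],
    [[0.02, 0, 0], [0, 0, 0], 0],
    [[0.02, 0, 0], [0, 0, 0], 0]
  ]
}}

```text
clock: 16.98
position: [0.5391, 0.2038, 0.039]
ee_rot: [0.712, 0.702, -0.0, 0.0]
ft_force: [3.1, -5.8, -0.3]
grip_width: 0.244
```

>>> {"name": "move_arm", "arguments": {
  "moves": [
    [[0.02, 0, 0], [0, 0, 0], 0],
    [[0.02, 0, 0], [0, 0, 0], 0],
    [[0, 0, 0], [0, 0, 0], 0]
  ]
}}

```text
clock: 17.35
position: [0.5391, 0.2041, 0.0389]
ee_rot: [0.712, 0.702, -0.001, 0.001]
ft_force: [2.5, -7.7, 0.9]
grip_width: 0.245
```

>>> {"name": "move_arm", "arguments": {
  "moves": [
    [[0.02, 0, 0], [0, 0, 0], 0],
    [[0.02, 0, 0], [0, 0, 0], 0],
    [[0, 0, 0], [0, 0, 0], 0]
  ]
}}

```text
clock: 17.73
position: [0.5392, 0.2044, 0.0389]
ee_rot: [0.712, 0.702, -0.001, 0.001]
ft_force: [2.4, -9.0, 2.4]
grip_width: 0.243
```

>>> {"name": "move_arm", "arguments": {
  "moves": [
    [[0.02, 0, 0], [0, 0, 0], 0],
    [[0.02, 0, 0], [0, 0, 0], 0],
    [[0, 0, 0], [0, 0, 0], 0]
  ]
}}

```text
clock: 18.1
position: [0.5392, 0.2046, 0.0389]
ee_rot: [0.713, 0.702, -0.002, 0.001]
ft_force: [1.1, -12.6, 4.9]
grip_width: 0.246
```

>>> {"name": "move_arm", "arguments": {
  "moves": [
    [[0.02, 0, 0], [0, 0, 0], 0],
    [[0.02, 0, 0], [0, 0, 0], 0],
    [[0, 0, 0], [0, 0, 0], 0]
  ]
}}

```text
clock: 18.48
position: [0.5392, 0.2049, 0.0388]
ee_rot: [0.713, 0.701, -0.002, 0.002]
ft_force: [-0.3, -14.5, 7.9]
grip_width: 0.247
```

Force is rising, but the vertical load is rising with it. I'll relieve the vertical load to tell the stop from groove friction.

>>> {"name": "move_arm", "arguments": {
  "moves": [
    [[0, 0, -0.012], [0, 0, 0], 0],
    [[0, 0, -0.012], [0, 0, 0], 0],
    [[0, 0, 0], [0, 0, 0], 0]
  ]
}}

```text
clock: 18.85
position: [0.5391, 0.2053, 0.039]
ee_rot: [0.713, 0.701, -0.002, 0.001]
ft_force: [3.8, -11.9, 0.2]
grip_width: 0.245
```

With the vertical load back at the earlier sliding level, 12 N remains against about 4 N while sliding, and travel is 5 N/mm, so this is the buffer. I'll hold for a second.

>>> {"name": "move_arm", "arguments": {
  "moves": [
    [[0, 0, 0], [0, 0, 0], 0],
    [[0, 0, 0], [0, 0, 0], 0],
    [[0, 0, 0], [0, 0, 0], 0],
    [[0, 0, 0], [0, 0, 0], 0],
    [[0, 0, 0], [0, 0, 0], 0]
  ]
}}

```text
clock: 19.48
position: [0.5391, 0.2053, 0.0389]
ee_rot: [0.713, 0.701, -0.002, 0.001]
ft_force: [2.7, -12.5, -0.5]
grip_width: 0.246
```

>>> {"name": "move_arm", "arguments": {
  "moves": [
    [[0, 0, 0], [0, 0, 0], 0],
    [[0, 0, 0], [0, 0, 0], 0],
    [[0, 0, 0], [0, 0, 0], 0],
    [[0, 0, 0], [0, 0, 0], 0],
    [[0, 0, 0], [0, 0, 0], 0]
  ]
}}

```text
clock: 20.1
position: [0.5391, 0.2053, 0.039]
ee_rot: [0.713, 0.701, -0.002, 0.001]
ft_force: [3.4, -12.3, 0.3]
grip_width: 0.243
```

>>> {"name": "move_arm", "arguments": {
  "moves": [
    [[-0.02, 0, 0], [0, 0, 0], 0],
    [[-0.02, 0, 0], [0, 0, 0], 0],
    [[-0.02, 0, 0], [0, 0, 0], 0],
    [[0, 0, 0], [0, 0, 0], 0]
  ]
}}

```text
clock: 20.6
position: [0.5391, 0.2052, 0.0391]
ee_rot: [0.712, 0.702, -0.001, 0.001]
ft_force: [3.8, -7.8, -2.6]
grip_width: 0.248
```

>>> {"name": "move_arm", "arguments": {
  "moves": [
    [[-0.02, 0, 0], [0, 0, 0], 0],
    [[-0.02, 0, 0], [0, 0, 0], 0],
    [[0, 0, 0], [0, 0, 0], 0]
  ]
}}

```text
clock: 20.98
position: [0.5389, 0.2049, 0.0392]
ee_rot: [0.712, 0.702, -0.001, 0.0]
ft_force: [3.5, -5.9, -2.1]
grip_width: 0.241
```

The rod moves back with a 6 N push still on it, so the spring is there. I'll reseat it vertically and let go.

>>> {"name": "move_arm", "arguments": {
  "moves": [
    [[-0.02, 0, 0.012], [0, 0, 0], 0],
    [[0, 0, 0], [0, 0, 0], 0],
    [[0, 0, 0], [0, 0, 0], 0.3],
    [[0, 0, 0], [0, 0, 0], 0.4],
    [[0, 0, 0], [0, 0, 0], 0.4]
  ]
}}

```text
clock: 21.6
position: [0.5386, 0.2062, 0.0393]
ee_rot: [0.712, 0.702, 0.0, -0.0]
ft_force: [0.4, -0.8, 0.4]
grip_width: 0.404
```

Run:
```python
from h import *
s=get_obs();print(s['position'],s['ft_force'],s['grip_width'])
im=camera('wrist');i=camera_info('wrist');np.save('w5.npy',im)
cv2.imwrite('pics/w5.png',cv2.resize(im[:,:,::-1],(800,600),interpolation=cv2.INTER_CUBIC))
```

```text
[0.53862136 0.20615623 0.03929368] [ 0.36878123 -0.75602313  0.42192852] 0.4035954633020844
```

View pics/w5.png

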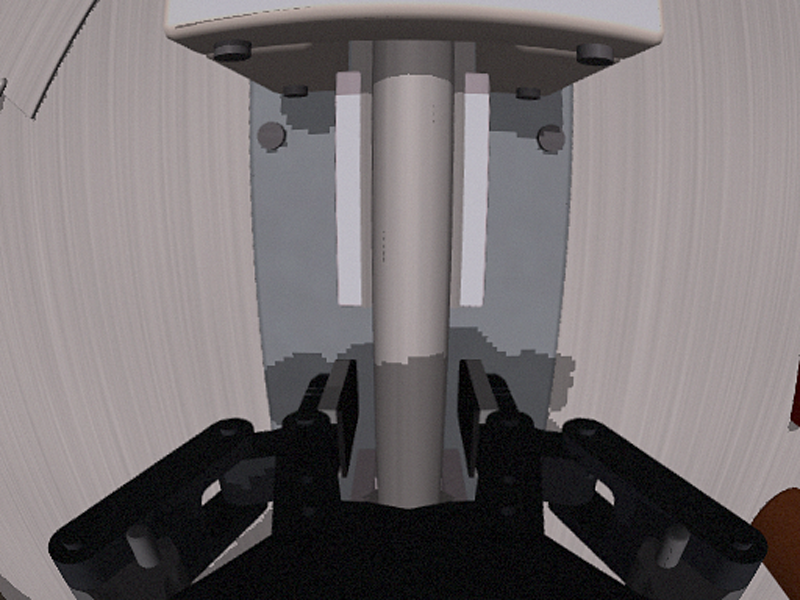

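The rod lies centred in the groove, 412 against block edges at 337 and 489, and inside the tunnel. The fingers are free, so I'll lift straight up.

>>> {"name": "move_arm", "arguments": {
  "moves": [
    [[0, 0, 0], [0, 0, 0], 0.6],
    [[0, 0, 0], [0, 0, 0], 0.6],
    [[0, 0, -0.5], [0, 0, 0], 0.6],
    [[0, 0, -1], [0, 0, 0], 0.6],
    [[0, 0, -1], [0, 0, 0], 0.6]
  ]
}}

```text
clock: 22.28
position: [0.539, 0.2058, 0.1033]
ee_rot: [0.712, 0.702, 0.0, 0.0]
ft_force: [1.1, -0.0, 0.1]
grip_width: 0.6
```

>>> {"name": "move_arm", "arguments": {
  "moves": [
    [[0, 0, -1], [0, 0, 0], 0.6],
    [[0, 0, -1], [0, 0, 0], 0.6],
    [[-1, 0, -1], [0, 0, 0], 0.6],
    [[-1, 0, -1], [0, 0, 0], 0.6],
    [[-1, 0, -1], [0, 0, 0], 0.6]
  ]
}}

```text
clock: 22.9
position: [0.5378, 0.1301, 0.2285]
ee_rot: [0.712, 0.702, 0.0, 0.0]
ft_force: [-0.1, -0.2, 0.4]
grip_width: 0.601
```

>>> {"name": "move_arm", "arguments": {
  "moves": [
    [[-1, 0, 0], [0, 0, 0], 0.6],
    [[-1, 0, 0], [0, 0, 0], 0.6],
    [[-1, 0, 0], [0, 0, 0], 0.6],
    [[-1, 0, 0], [0, 0, 0], 0.6],
    [[0, 0, 0], [0, 0, 0], 0.6]
  ]
}}

```text
clock: 23.52
position: [0.5367, 0.0287, 0.2275]
ee_rot: [0.713, 0.701, -0.0, 0.001]
ft_force: [0.1, 0.4, -0.1]
grip_width: 0.599
```

Run:
```python
from h import *
s=get_obs();print(s['position'],s['ft_force'],s['clock'])
im=camera('wrist');i=camera_info('wrist');np.save('w6.npy',im)
cv2.imwrite('pics/w6.png',cv2.resize(im[:,:,::-1],(800,600),interpolation=cv2.INTER_CUBIC))
```

```text
[0.53666531 0.0286567  0.22747804] [ 0.12896966  0.36367482 -0.10521044] 23.525
```

View pics/w6.png

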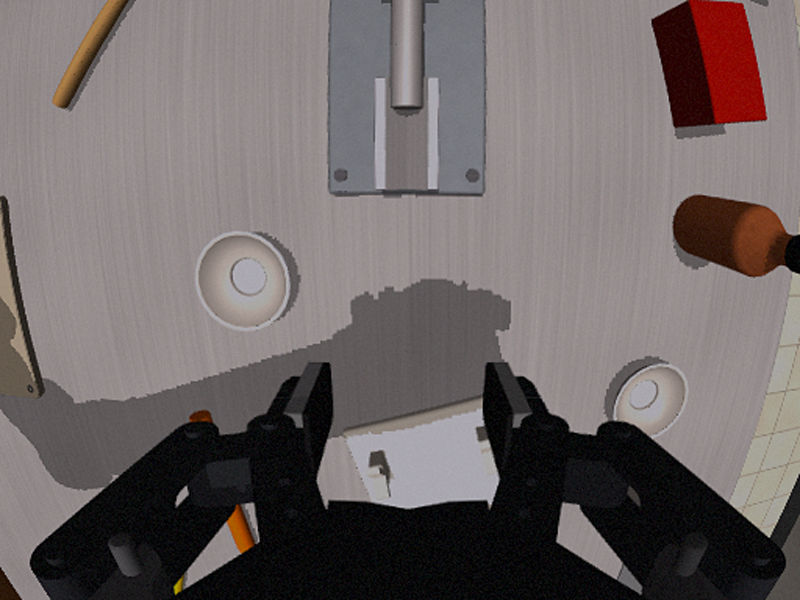

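The rod's rear end is at (408,104), and the rear block runs from v≈78 to 190. I'll work out the insertion depth from these.

Run:
```python
from h import *
i=camera_info('wrist');w=lambda u,v,z:onz('wrist',(u*.64,v*.64),z,i)
print('rear end',w(407,105,.066),'block -82:',w(380,78,.052),'-160:',w(380,190,.052))
print('axis', w(407,60,.067),w(407,100,.067),'block mid',(w(374,140,.052)+w(439,140,.052))/2)
```

```text
rear end [0.53933513 0.14350097 0.066     ] block -82: [0.52147703 0.16489892 0.052     ] -160: [0.52013452 0.08720923 0.052     ]
axis [0.53977893 0.17382638 0.067     ] [0.53938112 0.14669769 0.067     ] block mid [0.53868582 0.1213561  0.052     ]
```

```bash
python3 -c "
from workcell import *
print(hand_in(), get_obs()['clock'])"
```

```text
the job is handed in; nothing more can be done
the job is handed in; nothing more can be done
```

I took the long rod from the rack, laid it in the V-groove and slid it into the drive head until it met the sprung stop. I held it there for just over a second, eased back, let go and backed away, then handed the job in at about 24 s.

- **Pressing on the stop:** at the hold I measured about 12.3 N in total, against about 4 N while sliding. That leaves roughly 8 N on the stop, well under the 20 N limit. While pressing, the rod moved roughly 1 mm per 5 N, and it followed the hand back as I eased off, which fits the buffer.
- **Final position:** the last look shows the rod's rear end at bed y ≈ -103 mm, so the front is about 16.6 mm inside the mouth. That is within the 10–30 mm range, and the rod lies within about 1 mm of the groove's line.
- **Other things on the bench:** I touched nothing else. The dishes, bottle and carton look undisturbed in the last view. The short rod was mostly hidden there, and I didn't measure any bystander's position again.
- **What disagreed or couldn't be checked:**
  - The top and wrist cameras differed by about 5 mm in x; I settled that with a close look and the force on contact.
  - At the first slide the rod stuck in the groove because the grip was pressing it down and sideways (16 N and 11 N); I relieved that before going on.
  - That the rod still touches the stop after release is inferred from the buffer's push and the groove's friction, because it can't be seen.

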